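# Present a blood tube to the inspection camera

### The job

Take the purple-capped blood tube out of the blue rack and hold it up in the air for the inspection camera on the stand: its middle on the lens's line of sight, 12 cm in front of the lens, cap upward, and the tube tilted so that it lies parallel to the camera head's own upright direction, square across the line of sight. Do not touch the camera, and leave the red-capped tube, the rack, the vials and the pen as they are. Finish while still holding the tube there, motionless; do not put it down.

Things in the scene. Friction and masses are not known exactly. Their poses are not given: they have to be found in the camera images.
- tube_purple: blood tube with a purple cap, 86 mm long, standing upright in the rack; glass 13 mm across, cap 17 mm across from 66 to 85 mm above its foot. Origin at the centre of its foot, z along the tube towards the cap. How it is turned about its own length does not matter. 11 to 18 g.
- tube_mid (a point): the middle of the purple-capped tube, on its axis 43 mm above its foot
- tube_red: the same kind of tube with a red cap, in the other occupied hole of the rack (the two may be swapped); to be left there
- rack: blue tube rack, loose, 55 (x) x 102 (y) x 56 (z) mm, origin at the centre of its underside. A tube in it stands on the rack's floor, 5 mm above its underside, in a hole 16 mm wide in the top plate; the two tubes stand at (-12, +36.5) and (+12, -36.5) mm in the rack's frame, so the foot must rise 51 mm to come clear.
- camera_stand: fixed stand of the inspection camera: round dark foot 90 mm across, thin post, the head's hinge 300 mm above the surface. Origin at the centre of the foot's underside; the camera looks towards the stand's -x.
- camera_head (a joint): tilt of the white camera head (stiff hinge along the stand's y, held by friction): 0 looks level, positive looks down, in rad
- camera_lens (a point): centre of the black lens's front face, 95 mm in front of the hinge. Its axes are those of the camera head: the line of sight runs along its -x (so at a tilt q it goes forward and down by q), y is level, z is the head's own upright direction (at a tilt q leaning by q from vertical towards -x of the stand). The head is 58 mm wide, 46 mm high, all of it behind the lens.
- vial_blue: small bystander vial with a blue cap, 22 mm across, 47 mm high, origin at the centre of its foot
- vial_red: small bystander vial with a red cap, 22 mm across, 41 mm high, origin at the centre of its foot
- pen: bystander pen lying on the surface, 138 mm long along its y, 9 mm thick, origin at the centre of its underside

How it is judged:
By the outcome, as a careful person would: the job done as asked, in the order asked, and still so for the second after the job is handed in, while the arm keeps its last pose, push and grip.
It also fails if it takes over 38 s, if anything falls off the work surface, if the arm or the gripper's body presses on something with over 40 N, if the wrist force passes 120 N, or if a joint passes its speed limit or range.

### The arm

A 7-joint arm with a two-finger parallel gripper is mounted at the origin on a cart in front of the work surface, level with it; the furniture and walls round the work are solid. World frame = base frame: x ahead of the robot, y to its left, z up, the work surface at z = 0. Lengths are in m, angles in rad, forces in N, time in s.
With the tool pointing down it reaches from about 0.4 to 0.85 m from the base axis. Payload 4.5 kg.
Tool frame: the origin (TCP) lies at the very end of the fingers, on their centre line; the grasp point (between the pads) lies 19 mm behind it (r.grip_depth is the z of the grasp point in the tool frame, in m); z points along the fingers, y is the line along which they close (so a half turn about z gives the same grasp; the last joint's range is limited). The gripper opens to 88 mm and grips with 3 to 60 N. Pads are 18 mm wide; open, the fingers measure 123 mm over their backs; the gripper's body (75 mm by 187 mm) begins 45 mm behind the grasp point.
Start: joints at [-1.141, 0.689, -0.195, 1.565, 0.157, 0.902, -0.215], TCP at [0.241, 0.577, 0.239] pointing down, gripper open.
Joint ranges: [-3.01, 3.01], [-0.46, 2.08], [-1.47, 1.51], [0.13, 2.56], [-1, 4.14], [0.04, 2.09], [-2.66, 2.66]. Speed limits (rad/s): [2.57, 2.57, 3.14, 3.14, 3.14, 3.14, 3.14].

### API

Orientations are given as a unit quaternion [x, y, z, w].
In Python, from plant import r gives the robot as it stands.
- The arm moves only by the tool steer_hand, called after ">>>" by a JSON object that holds its "method" and its "body". Schema: {"type":"object","properties":{"deltas":{"type":"array","items":{"type":"array","items":{"type":"number"},"minItems":7,"maxItems":7},"minItems":1,"maxItems":10},"squeeze":{"type":"number"},"only":{"type":"string"},"quiet":{"type":"boolean"},"lines":{"type":"string"}},"required":["deltas"],"additionalProperties":false}. deltas is a list of rows, 1 to 10 of them, each of 7 numbers: the opening from 0.0 (shut) to 1.0 (fully open), then dx, dy, dz in units of 5 mm, then a rotation vector rx, ry, rz in units of 0.25 rad; each row is the pose to reach, as a shift and turn from the pose commanded when the call began, along the tool's axes at that moment; what a row does not reach only later rows make up. A row lasts 1/10 s, in which the tool goes at most 0.05 m and 0.15 rad, less where a joint would pass 70% of its speed; a pose out of reach is approached as far as the arm can. The fingers move at their own pace and stop on an object; squeeze is the grip in N (left out, the last holds). Time passes only in rows, so rows that do not move let the fingers close. The tool returns the time, the measured TCP pose, the force, the opening and the grip force at its end. only (a regular expression) keeps the lines of the reply that match it, lines (a string "A,B") keeps lines A to B, and quiet returns only ok. Input that does not fit is refused with a message, and nothing moves.
- r.get_state(): the state, without advancing time (a new reading comes with each control period).
- r.snapshot(name): name is "scene" or "top" or "wrist"; returns the picture (400x640x3 uint8, red, green, blue); there is no depth.
- r.camera_params(name): a dict with "fx", "fy", "cx", "cy" (pixels), "rvec" (rotation vector, rad) and "tvec" (3), from world to camera coordinates, as OpenCV has them. Camera axes: x right, y down, z forward; pixel columns grow to the right and rows downward; lengths in m; the calibration is good to about 2 mm. A picture is of the moment at which its call begins: read the wrist's pose just before it. camera_params takes no time and is no camera call; for the wrist camera it gives the pose at the moment of the call.
- r.finish_job(): hands the job in; it is judged then, once.
The state is a dict: "clock": time; "q": joint angles; "qd": joint speeds; "joint_torque": joint torques, N m; "tool_pos": TCP position; "eef_rot": TCP orientation; "contact_force": force on the tool from outside, world axes, zero at the start; "moment": the same for the moment, N m; "opening": opening from 0.0 (shut) to 1.0 (fully open); "finger_force": force on a finger pad.
Only numpy, scipy, OpenCV 4.12 (cv2) and the standard library are available. Lean on these libraries where they do the work, as an engineer would, in place of code of your own. Each camera call takes 0.05 s, during which the arm holds its last target. There are 200 camera calls.

## Working session

There is one attempt and no reset: what is moved stays moved. The work goes in short steps, Python scripts to look and compute and a tool call to move; the robot and the scene stay as the last step left them, time stands still between calls to the robot, and variables do not carry over. Pictures are saved under pics/ and viewed, at most 10 in all, crops included, and the job is handed in when it is done.

```bash
ls; mkdir -p pics
```

Run:
```python
from plant import r
import cv2
s=r.get_state(); print(s['clock'],s['tool_pos'],s['eef_rot'],s['opening'],r.grip_depth)
for n in ("scene","top"):
    im=r.snapshot(n); cv2.imwrite(f"pics/{n}0.png",im[:,:,::-1]); p=r.camera_params(n); print(n,p)
```

```text
pics
plant.py
0.0 [0.24075272 0.57609266 0.23789831] [ 1.96547182e-01  9.80493931e-01 -9.17606319e-04 -1.23362446e-04] 0.9994996989806796 -0.0187
scene {'fx': 367.94984054375, 'fy': 367.94984054375, 'cx': 320.42840177743744, 'cy': 203.93120392990141, 'rvec': array([ 2.02741729, -0.70956508,  0.40208573]), 'tvec': array([-0.49007127,  0.31233624,  0.76537898])}
top {'fx': 455.5089766765617, 'fy': 455.5089766765617, 'cx': 321.15278752764056, 'cy': 202.3584205622697, 'rvec': array([ 2.10536021, -2.11564998,  0.17784334]), 'tvec': array([-0.06056503,  0.63218124,  1.06217024])}
```

View pics/scene0.png

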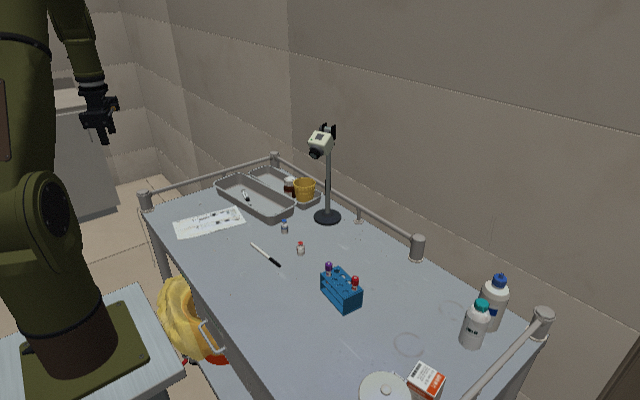

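View pics/top0.png

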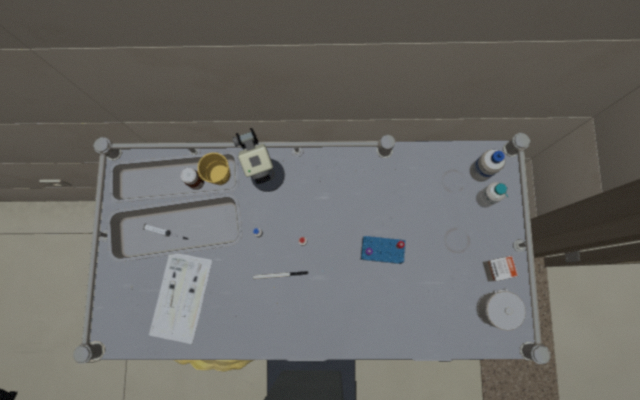

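The scene view shows the purple cap at about (328,267), the red cap at (355,281) and the camera head at (320,142). In the top view these are at (369,251), (401,244) and about (255,162), with the foot near (265,175). Next I'll triangulate the caps and enlarge the camera head.

Create h.py:
```python
import numpy as np, cv2
from scipy.spatial.transform import Rotation as R
def ray(p,uv):
    Rm=cv2.Rodrigues(np.array(p['rvec']))[0]; c=-Rm.T@p['tvec']
    d=Rm.T@np.array([(uv[0]-p['cx'])/p['fx'],(uv[1]-p['cy'])/p['fy'],1]); return c,d/np.linalg.norm(d)
def plane(p,uv,z): c,d=ray(p,uv); return c+d*(z-c[2])/d[2]
def tri(obs):
    A=np.zeros((3,3));b=np.zeros(3)
    for p,uv in obs:
        c,d=ray(p,uv);M=np.eye(3)-np.outer(d,d);A+=M;b+=M@c
    x=np.linalg.solve(A,b); return x,[float(np.linalg.norm((np.eye(3)-np.outer(ray(p,uv)[1],ray(p,uv)[1]))@(x-ray(p,uv)[0])))for p,uv in obs]
def proj(p,X): return cv2.projectPoints(np.array(X,float).reshape(-1,1,3),np.array(p['rvec']),np.array(p['tvec']),np.array([[p['fx'],0,p['cx']],[0,p['fy'],p['cy']],[0,0,1.]]),None)[0][:,0]
def blobs(im,lo,hi,box=None,amin=5):
    hsv=cv2.cvtColor(im,cv2.COLOR_RGB2HSV); m=cv2.inRange(hsv,lo,hi)
    if box: k=np.zeros_like(m);k[box[1]:box[3],box[0]:box[2]]=255;m&=k
    n,l,st,c=cv2.connectedComponentsWithStats(m); return [(c[i].round(1).tolist(),st[i].tolist()) for i in range(1,n) if st[i][4]>=amin],l
PUR=((125,80,40),(160,255,255)); RED=((172,120,60),(180,255,255)); BLU=((97,140,40),(112,255,255))
```

Run:
```python
from h import *; from plant import r
I={n:cv2.imread(f"pics/{n}0.png")[:,:,::-1].copy() for n in("scene","top")}; P={n:r.camera_params(n) for n in I}
box={"scene":(300,230,380,330),"top":(340,220,420,275)}
for n in I:
    for nm,c in(("pur",PUR),("red",RED),("blu",BLU)): print(n,nm,blobs(I[n],*c,box[n])[0])
print([plane(P["top"],uv,0).round(3) for uv in [(258,232),(302,241),(281,274),(265,175)]], plane(P["scene"],(327,216),0))
a=cv2.resize(I["scene"][110:235,280:380],None,fx=4,fy=4,interpolation=cv2.INTER_CUBIC)
b=cv2.resize(I["top"][120:195,220:300],None,fx=5,fy=5,interpolation=cv2.INTER_CUBIC)
c=np.zeros((500,800,3),np.uint8);c[:500,:400]=a;c[:375,400:]=b;cv2.imwrite("pics/crop1.png",c[:,:,::-1])
```

```text
scene pur [([328.1, 266.4], [325, 262, 7, 9, 51])]
scene red [([354.6, 281.0], [351, 276, 8, 10, 47])]
scene blu [([340.9, 291.1], [321, 266, 42, 50, 1213])]
top pur [([368.6, 251.0], [366, 248, 6, 7, 29])]
top red [([400.0, 244.2], [397, 241, 7, 7, 24])]
top blu [([382.2, 249.6], [362, 237, 42, 26, 769])]
[array([0.567, 0.101, 0.   ]), array([ 0.543, -0.013,  0.   ]), array([0.46, 0.04, 0.  ]), array([0.718, 0.086, 0.   ])] [0.72708228 0.08906345 0.        ]
```

View pics/crop1.png

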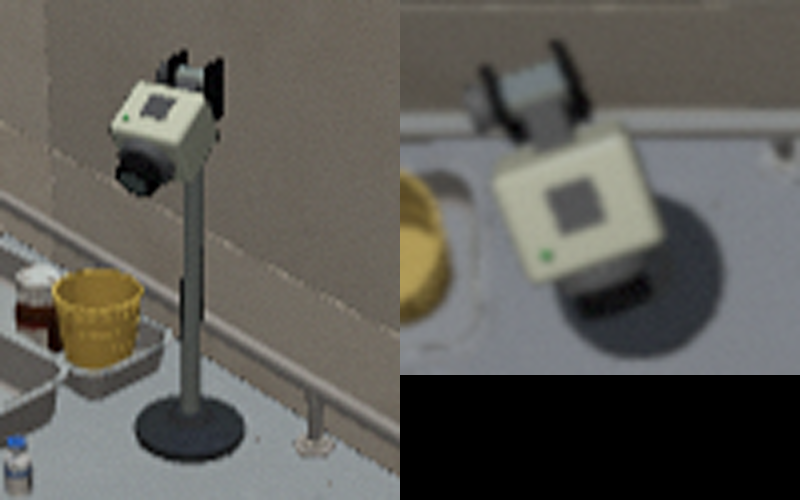

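The crop shows the head tilted well down, with the hinge at about scene (327,129) / top (246,137). The lens front is at scene (314,155) / top (263,180), and the foot centre at scene (327,217) / top (268,175).

Run:
```python
from h import *; from plant import r
P={n:r.camera_params(n) for n in("scene","top")}
t=lambda a,b:tri([(P["scene"],a),(P["top"],b)])
pu=t((328.1,266.4),(368.6,251)); rd=t((354.6,281),(400,244.2)); print("pur",pu,"red",rd,np.linalg.norm(pu[0]-rd[0]))
print("foot",plane(P["scene"],(327.5,217),.008),plane(P["top"],(268,175),.008))
h=t((327.5,129),(246,137));l=t((314.5,156),(263,179.5));print("hinge",h,"lens",l)
d=l[0]-h[0];print(np.linalg.norm(d),"yaw of -x",np.degrees(np.arctan2(d[1],d[0])),"tilt",np.degrees(np.arctan2(-d[2],np.hypot(*d[:2]))))
p=r.camera_params("wrist");s=r.get_state()
T=R.from_quat(s['eef_rot']).as_matrix();C=cv2.Rodrigues(p['rvec'])[0]
print("cam in tool",T.T@(-C.T@p['tvec']-s['tool_pos']),"\n",(C@T).round(3),p['fx'],p['cx'],p['cy']);print(T.round(3))
```

```text
pur (array([ 0.50999138, -0.17587897,  0.08195896]), [9.818957426379214e-05, 9.818957426373898e-05]) red (array([ 0.5260153, -0.2505961,  0.0808312]), [0.00038138892389375173, 0.0003813889238937656]) 0.07642439109275764
foot [0.71679786 0.07423954 0.008     ] [0.71586315 0.0765078  0.008     ]
hinge (array([0.71677316, 0.07956339, 0.30433066]), [0.0007059393932359147, 0.0007059393932356982]) lens (array([0.64494393, 0.05103204, 0.2508689 ]), [0.0013930142796451169, 0.0013930142796451015])
0.09397678503644319 yaw of -x -158.3364795815618 tilt 34.6723465844886
cam in tool [ 0.07763351  0.00093208 -0.14464997] 
 [[ 0.     1.    -0.001]
 [-0.954 -0.    -0.299]
 [-0.299  0.001  0.954]] 352.9442398130777 321.35296484330536 197.83413328194874
[[-0.923  0.385 -0.001]
 [ 0.385  0.923 -0.002]
 [-0.    -0.002 -1.   ]]
```
Great. Sizes check: caps distance 76.8 expected sqrt(24²+73²)=76.84 ✓. Heights: cap middle 5+75=80 ✓ 82.

The heights and the cap spacing (76.4 mm against 76.8 given) agree with the text. Next step: bring the wrist camera to a standoff above the final pose, where it can see the head, and refine the lens position there.

Add to h.py:
```python
def stand(yawdeg,tilt,hinge):
    f=np.radians(yawdeg)  # yaw of line of sight (stand -x)
    q=np.radians(tilt); h=np.array([np.cos(f),np.sin(f),0]);u=np.array([0,0,1.])
    d=np.cos(q)*h-np.sin(q)*u; z=np.sin(q)*h+np.cos(q)*u
    return hinge+.095*d,d,z
def toolR(x,z): return np.c_[x,np.cross(z,x),z]
def delta(s,pos,Rt):
    T=R.from_quat(s['eef_rot']).as_matrix()
    return (T.T@(pos-s['tool_pos'])).round(4),R.from_matrix(T.T@Rt).as_rotvec().round(4)
HINGE=np.array([.7165,.0775,.302]); YAW=-158.3; TILT=34.7; PUR0=np.array([.510,-.176,.081])
```

Run:
```python
from h import *; from plant import r
L,d,z=stand(YAW,TILT,HINGE);s=r.get_state();Rt=toolR(d,-z)
F=L+.12*d+z*.0133
print(L,L+.12*d,F,"standoff",F+.13*z,delta(s,F+.13*z,Rt))
```

```text
[0.64393132 0.04862142 0.24791845] [0.55226563 0.0121432  0.1796049 ] [0.54523078 0.0093437  0.19053942] standoff [ 0.47646908 -0.01801991  0.29741814] (array([-0.4465, -0.4575, -0.0586]), array([-0.2359, -0.5752, -0.7496]))
```

Units first: shifts go in units of 5 mm and turns go in units of 0.25 rad. So -0.35 m is -70, -0.34 m is -68, -0.57 rad is -2.28.

>>> {"method": "steer_hand", "body": {"deltas": [[0.5,-34,-36,-10,-0.36,-0.88,-1.16],[0.5,-34,-36,-10,-0.36,-0.88,-1.16],[0.5,-34,-36,-10,-0.36,-0.88,-1.16],[0.5,-34,-36,-10,-0.36,-0.88,-1.16],[0.5,-34,-36,-10,-0.36,-0.88,-1.16],[0.5,-68,-70,-14,-0.72,-1.76,-2.28],[0.5,-68,-70,-14,-0.72,-1.76,-2.28],[0.5,-68,-70,-14,-0.72,-1.76,-2.28],[0.5,-68,-70,-14,-0.72,-1.76,-2.28],[0.5,-68,-70,-14,-0.72,-1.76,-2.28]], "squeeze": 20}}

```text
clock: 1.1
tool_pos: [0.4071, 0.1551, 0.3051]
eef_rot: [-0.09, 0.969, 0.042, 0.227]
contact_force: [-0.7, -0.5, -1.0]
opening: 0.504
finger_force: 0.0
```

Run:
```python
from h import *; from plant import r
L,d,z=stand(YAW,TILT,HINGE);s=r.get_state();Rt=toolR(d,-z)
print(delta(s,L+.12*d+z*.1433,Rt),s['q'].round(2) if hasattr(s['q'],'round') else s['q'])
```

```text
(array([-0.0308, -0.1834,  0.0155]), array([-0.0581, -0.138 , -0.1791])) [-0.67  0.21  0.13  2.43  1.05  0.11  0.18]
```

>>> {"method": "steer_hand", "body": {"deltas": [[0.5,-6,-36,3,-0.24,-0.56,-0.72],[0.5,-6,-36,3,-0.24,-0.56,-0.72],[0.5,-6,-36,3,-0.24,-0.56,-0.72],[0.5,-6,-36,3,-0.24,-0.56,-0.72],[0.5,-6,-36,3,-0.24,-0.56,-0.72],[0.5,-6,-36,3,-0.24,-0.56,-0.72]]}}

```text
clock: 1.7
tool_pos: [0.4432, 0.0533, 0.2838]
eef_rot: [-0.167, 0.949, 0.04, 0.266]
contact_force: [1.2, -0.2, -0.1]
opening: 0.5
finger_force: 0.0
```

Run:
```python
from h import *; from plant import r
L,d,z=stand(YAW,TILT,HINGE);s=r.get_state();Rt=toolR(d,-z)
print(delta(s,L+.12*d+z*.1433,Rt),np.round(s['q'],2),np.abs(s['qd']).max())
p=r.camera_params("wrist");im=r.snapshot("wrist");cv2.imwrite("pics/w1.png",im[:,:,::-1]);np.save("w1.npy",p,allow_pickle=True)
print(proj(p,[L,HINGE,L+.12*d]))
```

```text
(array([-0.0127, -0.0785, -0.0071]), array([-0.0297, -0.062 , -0.0218])) [ 0.32  0.33 -0.66  2.48  2.33  0.23 -0.63] 1.7981762729105557
[[242.79723953 335.57515375]
 [249.94859076 419.90968482]
 [232.20014107 210.60557799]]
```

View pics/w1.png

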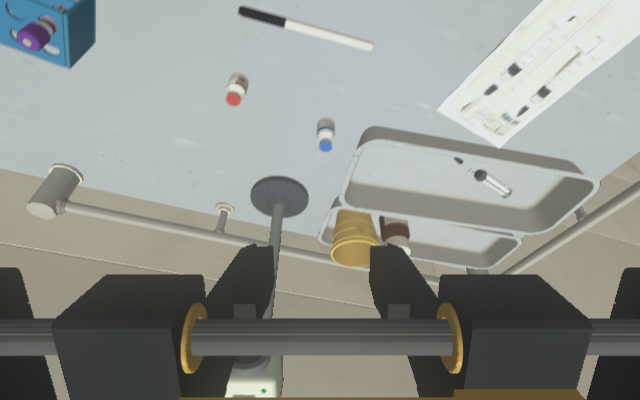

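The image is upside down. The gripper hides the head at the bottom, the foot is at (279,196) and the purple cap at (37,36). The head has to sit beside the fingers to be seen, so I'll move above the rack pointing down and look from there.

Run:
```python
from h import *; from plant import r
L,d,z=stand(YAW,TILT,HINGE);s=r.get_state()
p0=r.camera_params("wrist");T=R.from_quat(s['eef_rot']).as_matrix();C=cv2.Rodrigues(p0['rvec'])[0]
CT=C@T; ct=T.T@(-C.T@p0['tvec']-s['tool_pos'])
for yaw in(-158,170,150,140):
  a=np.radians(yaw)
  Rt=toolR(np.array([np.cos(a),np.sin(a),0]),np.array([0,0,-1.]))
  for pos in([.51,-.17,.30],[.51,-.17,.38]):
    pos=np.array(pos);C2=CT@Rt.T;c2=pos+Rt@ct
    p=dict(p0,rvec=cv2.Rodrigues(C2)[0],tvec=-C2@c2)
    print(yaw,pos,proj(p,[L,HINGE,PUR0]).round().tolist(),delta(s,pos,Rt))
```

```text
-158 [ 0.51 -0.17  0.3 ] [[518.0, 472.0], [540.0, 635.0], [315.0, 163.0]] (array([-0.001 , -0.2241, -0.0154]), array([-0.0294,  0.5435, -0.0514]))
-158 [ 0.51 -0.17  0.38] [[475.0, 388.0], [488.0, 504.0], [316.0, 150.0]] (array([-0.0424, -0.2253, -0.0838]), array([-0.0294,  0.5435, -0.0514]))
170 [ 0.51 -0.17  0.3 ] [[672.0, 353.0], [796.0, 512.0], [315.0, 166.0]] (array([-0.001 , -0.2241, -0.0154]), array([0.1228, 0.536 , 0.4932]))
170 [ 0.51 -0.17  0.38] [[587.0, 288.0], [668.0, 397.0], [316.0, 152.0]] (array([-0.0424, -0.2253, -0.0838]), array([0.1228, 0.536 , 0.4932]))
150 [ 0.51 -0.17  0.3 ] [[744.0, 234.0], [957.0, 366.0], [315.0, 168.0]] (array([-0.001 , -0.2241, -0.0154]), array([0.2182, 0.5166, 0.8332]))
150 [ 0.51 -0.17  0.38] [[633.0, 195.0], [764.0, 282.0], [316.0, 154.0]] (array([-0.0424, -0.2253, -0.0838]), array([0.2182, 0.5166, 0.8332]))
140 [ 0.51 -0.17  0.3 ] [[768.0, 161.0], [1034.0, 265.0], [316.0, 168.0]] (array([-0.001 , -0.2241, -0.0154]), array([0.266 , 0.5024, 1.003 ]))
140 [ 0.51 -0.17  0.38] [[644.0, 140.0], [803.0, 208.0], [317.0, 155.0]] (array([-0.0424, -0.2253, -0.0838]), array([0.266 , 0.5024, 1.003 ]))
```

Run:
```python
from h import *; from plant import r
import itertools
L,d,z=stand(YAW,TILT,HINGE);s=r.get_state()
p0=r.camera_params("wrist");T=R.from_quat(s['eef_rot']).as_matrix();C=cv2.Rodrigues(p0['rvec'])[0]
CT=C@T; ct=T.T@(-C.T@p0['tvec']-s['tool_pos']);out=[]
for yaw,roll,pit,x,y,zz in itertools.product((150,170,190,202),(0,20,40,55),(-20,0,20,),(.45,.52,.58),(-.25,-.17,-.1,0),(.25,.32,.4)):
  Rt=R.from_euler('z',yaw,degrees=True).as_matrix()@np.diag([1,-1,-1])@R.from_euler('YX',[pit,-roll],degrees=True).as_matrix()
  pos=np.array([x,y,zz]);C2=CT@Rt.T;c2=pos+Rt@ct
  p=dict(p0,rvec=cv2.Rodrigues(C2)[0],tvec=-C2@c2)
  uv=proj(p,[L,HINGE]); dep=(C2@(L-c2))[2]
  if dep>.15 and (uv[:,1]<235).all() and (uv[:,1]>30).all() and (uv[:,0]>30).all() and (uv[:,0]<610).all():
    v=(L-c2)/np.linalg.norm(L-c2); side=np.linalg.norm(uv[0]-uv[1])
    dl,rv=delta(s,pos,Rt); out.append((np.linalg.norm(rv)+2*np.linalg.norm(dl)-side/150+abs(pit)/40,yaw,roll,pit,pos.tolist(),uv.round().tolist(),dep.round(2),dl,rv))
out.sort(key=lambda o:o[0]); print(len(out)); [print(*o) for o in out[:6]]
```

```text
149
0.6888997975650881 150 40 0 [0.58, -0.1, 0.25] [[488.0, 172.0], [588.0, 235.0]] 0.26 [-0.0514 -0.1796  0.0728] [-0.423   0.2017  0.9654]
0.7587670711193022 150 20 0 [0.58, -0.1, 0.4] [[422.0, 150.0], [507.0, 207.0]] 0.34 [-0.1291 -0.1818 -0.0555] [-0.1025  0.3634  0.9086]
0.7962453326441602 150 40 0 [0.58, -0.1, 0.32] [[409.0, 158.0], [495.0, 211.0]] 0.31 [-0.0877 -0.1806  0.0129] [-0.423   0.2017  0.9654]
0.858767816482555 150 20 0 [0.52, -0.17, 0.4] [[492.0, 161.0], [572.0, 213.0]] 0.38 [-0.0608 -0.2288 -0.096 ] [-0.1025  0.3634  0.9086]
0.8617786796596896 170 20 -20 [0.58, -0.1, 0.4] [[417.0, 152.0], [461.0, 233.0]] 0.35 [-0.1291 -0.1818 -0.0555] [-0.1374  0.1116  0.4857]
0.8694924762286046 150 20 0 [0.58, -0.17, 0.4] [[476.0, 112.0], [561.0, 166.0]] 0.35 [-0.1093 -0.2481 -0.0664] [-0.1025  0.3634  0.9086]
```

>>> {"method": "steer_hand", "body": {"deltas": [[0.5,-16,-40,-2,-1.68,0.8,3.84],[0.5,-16,-40,-2,-1.68,0.8,3.84],[0.5,-16,-40,-2,-1.68,0.8,3.84],[0.5,-16,-40,-2,-1.68,0.8,3.84],[0.5,-16,-40,-2,-1.68,0.8,3.84],[0.5,-16,-40,-2,-1.68,0.8,3.84],[0.5,-16,-40,-2,-1.68,0.8,3.84],[0.5,-16,-40,-2,-1.68,0.8,3.84],[0.5,-16,-40,-2,-1.68,0.8,3.84],[0.5,-16,-40,-2,-1.68,0.8,3.84]]}}

```text
clock: 2.75
tool_pos: [0.5719, -0.1153, 0.3372]
eef_rot: [0.145, 0.948, 0.246, 0.138]
contact_force: [-0.1, 0.5, -1.2]
opening: 0.501
finger_force: 0.0
```

Run:
```python
from h import *; from plant import r
L,d,z=stand(YAW,TILT,HINGE);s=r.get_state()
print(np.round(s['q'],2),np.abs(s['qd']).max())
p=r.camera_params("wrist");im=r.snapshot("wrist");cv2.imwrite("pics/w2.png",im[:,:,::-1]);np.save("w2.npy",p,allow_pickle=True)
print(proj(p,[L,HINGE,L+.12*d,PUR0]))
```

```text
[ 1.11  0.8  -1.32  1.77  0.46  0.77  1.04] 0.7951965785731675
[[438.93890657 169.11889586]
 [505.71903085 241.15444905]
 [347.40760795  70.38431275]
 [ 91.20131547  78.42232462]]
```

View pics/w2.png

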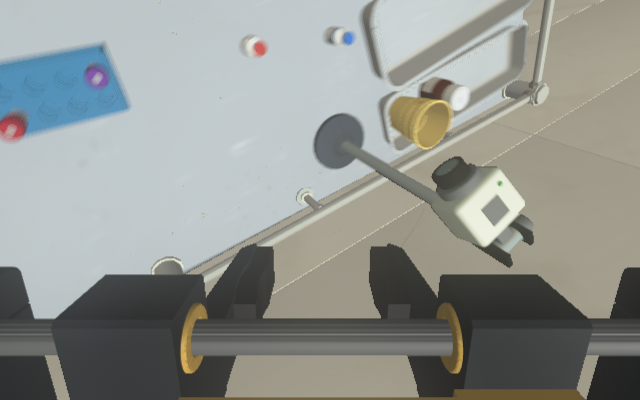

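The view is good: the lens is near (449,168), the hinge near (512,240) and the purple cap at (97,76). The arm was still creeping, so I'll take two settled views from different places.

Create snap.py:
```python
import sys;from h import *; from plant import r
p=r.camera_params("wrist");s=r.get_state();im=r.snapshot("wrist");n=sys.argv[1]
cv2.imwrite(f"pics/{n}.png",im[:,:,::-1]);np.save(n+".npy",p,allow_pickle=True)
print(s['clock'],s['tool_pos'].round(4) if hasattr(s['tool_pos'],'round') else s['tool_pos'],np.abs(s['qd']).max())
```

```text
(no output)
```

>>> {"method": "steer_hand", "body": {"deltas": [[0.5,0,0,0,0,0,0],[0.5,0,0,0,0,0,0],[0.5,0,0,0,0,0,0],[0.5,0,0,0,0,0,0]]}}

```text
clock: 3.2
tool_pos: [0.5693, -0.1116, 0.3369]
eef_rot: [0.139, 0.95, 0.242, 0.138]
contact_force: [-0.2, 0.3, -0.1]
opening: 0.498
finger_force: 0.0
```

```bash
python3 snap.py w3
```

```text
3.2 [ 0.5693 -0.1116  0.3369] 0.009515264725179114
```

>>> {"method": "steer_hand", "body": {"deltas": [[0.5,8,16,0,0,0,0],[0.5,8,16,0,0,0,0],[0.5,8,16,0,0,0,0],[0.5,8,16,0,0,0,0],[0.5,8,16,0,0,0,0],[0.5,8,16,0,0,0,0],[0.5,8,16,0,0,0,0]]}}

```text
clock: 3.95
tool_pos: [0.549, -0.0334, 0.3681]
eef_rot: [0.142, 0.95, 0.243, 0.138]
contact_force: [-0.1, -0.4, 0.3]
opening: 0.5
finger_force: 0.0
```

```bash
python3 snap.py w4
```

Run:
```python
from h import *
P=[np.load(f"w{i}.npy",allow_pickle=True).item() for i in(3,4)];L,d,z=stand(YAW,TILT,HINGE)
c=np.zeros((600,400*2,3),np.uint8);off=[]
for k,i in enumerate((3,4)):
    uv=proj(P[k],[(L+HINGE)/2])[0].round().astype(int); x0,y0=np.clip(uv-[50,75],0,[540,250])
    im=cv2.imread(f"pics/w{i}.png");c[:,400*k:400*k+400]=cv2.resize(im[y0:y0+150,x0:x0+100],None,fx=4,fy=4,interpolation=cv2.INTER_CUBIC); print(i,x0,y0,proj(P[k],[L,HINGE,PUR0]))
    print(blobs(im[:,:,::-1].copy(),*PUR)[0])
cv2.imwrite("pics/crop2.png",c)
```

```text
3.95 [ 0.549  -0.0334  0.3681] 0.00571075497756886
3 421 138 [[437.54967706 175.57542712]
 [503.47979539 248.5145671 ]
 [ 91.81953559  80.29941583]]
[([94.8, 81.4], [84, 70, 23, 23, 328])]
4 335 175 [[351.03825686 215.04914109]
 [418.00325304 283.81512676]
 [ 11.48336052 128.35356575]]
[([13.9, 130.0], [2, 119, 25, 21, 310])]
```

View pics/crop2.png

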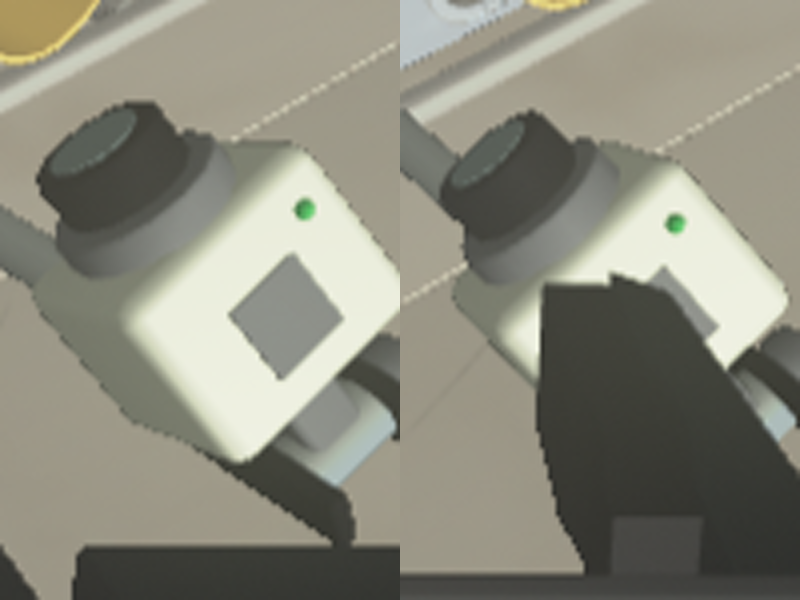

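The lens front centre is at w3 (444.5,173.5) and w4 (357.5,212). The bright top face is fully visible in w3, and its front edge is level and its side edges run parallel to the sight line. I'll fit those edges for yaw and tilt.

Create head.py:
```python
from h import *; from plant import r
P3,P4=[np.load(f"w{i}.npy",allow_pickle=True).item() for i in(3,4)];S,Tp=r.camera_params("scene"),r.camera_params("top")
o3,o4=(444.5,173.5),(357.5,212)
print("lens w3w4",tri([(P3,o3),(P4,o4)]));print("lens all",tri([(P3,o3),(P4,o4),(S,(314.5,155.5)),(Tp,(263,179.5))]))
print("purple",tri([(P3,(94.8,81.4)),(P4,(13.9,130)),(S,(328.1,266.4)),(Tp,(368.6,251))]))
im=cv2.imread("pics/w3.png");g=cv2.cvtColor(im,cv2.COLOR_BGR2GRAY)
m=np.zeros_like(g);m[150:262,430:545]=((g[150:262,430:545]>205)*255)
n,l,st,c=cv2.connectedComponentsWithStats(m);k=1+np.argmax(st[1:,4]);m=(l==k).astype(np.uint8)
ct=max(cv2.findContours(m,cv2.RETR_EXTERNAL,cv2.CHAIN_APPROX_NONE)[0],key=len)[:,0].astype(float)
q=cv2.approxPolyDP(cv2.convexHull(ct.astype(np.float32)),8,True)[:,0];print(st[k],q.tolist())
N=[]
for i in range(len(q)):
    a,b=q[i],q[(i+1)%len(q)];e=(b-a)/np.linalg.norm(b-a);t=(ct-a)@e/np.linalg.norm(b-a);dd=np.abs((ct-a)@[-e[1],e[0]])
    pts=ct[(t>.2)&(t<.8)&(dd<4)];
    if len(pts)<8: print("skip",a,b);continue
    vx,vy,x0,y0=cv2.fitLine(pts.astype(np.float32),cv2.DIST_HUBER,0,.01,.01).ravel()
    nn=np.cross(ray(P3,(x0-20*vx,y0-20*vy))[1],ray(P3,(x0+20*vx,y0+20*vy))[1]);nn/=np.linalg.norm(nn)
    h=np.cross(nn,[0,0,1]);N.append((a,b,nn)); print(a,b,len(pts),"slope",np.degrees(np.arctan2(vy,vx)).round(1),"level dir",np.degrees(np.arctan2(h[1],h[0])).round(1))
np.save("N.npy",np.array([x[2] for x in N]))
for yaw in(-156,-158.3,-160):
    f=np.radians(yaw);y=np.array([-np.sin(f),np.cos(f),0])
    for a,b,nn in N:
        d=np.cross(nn,y);d*=np.sign(d@[np.cos(f),np.sin(f),0]);d/=np.linalg.norm(d);print(yaw,a,b,"tilt",np.degrees(np.arcsin(-d[2])).round(1))
```

```bash
python3 head.py
```

```text
lens w3w4 (array([0.64378072, 0.0552714 , 0.24948375]), [0.00047414611459280936, 0.00047414611459288146])
lens all (array([0.6438351 , 0.05279913, 0.25119585]), [0.0014728257338698972, 0.002539031895354307, 0.0034796590563233166, 0.00104419241435986])
purple (array([ 0.5110007 , -0.17515618,  0.08123623]), [0.0008910752259429373, 0.0008425702461402354, 0.00030913161740713863, 0.00125839744787149])
[ 455  177   68   76 2202] [[497.0, 177.0], [522.0, 212.0], [480.0, 252.0], [455.0, 217.0]]
[497. 177.] [522. 212.] 21 slope 53.2 level dir -144.9
[522. 212.] [480. 252.] 25 slope -45.0 level dir -70.6
[480. 252.] [455. 217.] 20 slope 52.4 level dir -151.0
[455. 217.] [497. 177.] 25 slope -45.0 level dir -69.4
-156 [497. 177.] [522. 212.] tilt 22.4
-156 [522. 212.] [480. 252.] tilt -25.1
-156 [480. 252.] [455. 217.] tilt 14.9
-156 [455. 217.] [497. 177.] tilt -31.5
-158.3 [497. 177.] [522. 212.] tilt 26.4
-158.3 [522. 212.] [480. 252.] tilt -25.2
-158.3 [480. 252.] [455. 217.] tilt 21.2
-158.3 [455. 217.] [497. 177.] tilt -31.5
-160 [497. 177.] [522. 212.] tilt 29.1
-160 [522. 212.] [480. 252.] tilt -25.2
-160 [480. 252.] [455. 217.] tilt 25.5
-160 [455. 217.] [497. 177.] tilt -31.5
```

The lens settles at about (.6435, .0515, .2495). The level edges give a yaw of about -160.5°, and height against reach gives a tilt of about 33°. The implied hinge agrees with the triangulated one to 2 mm. The purple cap is at (.511, -.175, .081). Next is the pick.

Add to h.py:
```python
YAW=-160.5;TILT=33.;LENS=np.array([.6435,.0515,.2495]);_,D,Z=stand(YAW,TILT,HINGE)
f=np.radians(YAW);RD=toolR(np.array([np.cos(f),np.sin(f),0]),np.array([0,0,-1.]));RF=toolR(D,-Z);MID=LENS+.12*D
```

Create d.py:
```python
import sys;from h import *;from plant import r
s=r.get_state();pos=np.array(eval(sys.argv[1]),float)
print(delta(s,pos,eval(sys.argv[2])),np.round(s['q'],2),np.abs(s['qd']).max().round(3))
```

```bash
python3 d.py "[.511,-.1755,.15]" RD; python3 -c "
from h import *;print(LENS,MID,LENS-.095*D)"
```

```text
(array([ 0.0293, -0.2366,  0.1116]), array([ 0.4446,  0.3644, -0.6186])) [ 1.05  0.68 -1.35  1.87  0.41  0.69  0.92] 0.006
[0.6435 0.0515 0.2495] [0.54863212 0.01790552 0.18414332] [0.71860374 0.07809563 0.30124071]
```

Converted, -0.24 m is -48, 0.11 m is 22, -0.62 rad is -2.48.

>>> {"method": "steer_hand", "body": {"deltas": [[0.5,6,-48,22,1.76,1.44,-2.48],[0.5,6,-48,22,1.76,1.44,-2.48],[0.5,6,-48,22,1.76,1.44,-2.48],[0.5,6,-48,22,1.76,1.44,-2.48],[0.5,6,-48,22,1.76,1.44,-2.48],[0.5,6,-48,22,1.76,1.44,-2.48],[0.5,6,-48,22,1.76,1.44,-2.48],[0.5,6,-48,22,1.76,1.44,-2.48],[0.5,6,-48,22,1.76,1.44,-2.48],[0.5,6,-48,22,1.76,1.44,-2.48]]}}

```text
clock: 5.0
tool_pos: [0.5099, -0.1785, 0.1511]
eef_rot: [-0.17, 0.985, 0.001, 0.004]
contact_force: [0.1, 0.3, -0.4]
opening: 0.496
finger_force: 0.0
```

>>> {"method": "steer_hand", "body": {"deltas": [[0.5,0,0,0,0,0,0],[0.5,0,0,0,0,0,0]], "quiet": true}}

```text
ok
```

```bash
python3 snap.py w5; python3 d.py "[.511,-.1755,.063]" RD
```

Run:
```python
from h import *
P=np.load("w5.npy",allow_pickle=True).item();im=cv2.imread("pics/w5.png")[:,:,::-1].copy()
b=blobs(im,*PUR,amin=30)[0];print(b,proj(P,[[.511,-.1755,.081],[.511,-.1755,.091]]));print([plane(P,x[0],.088) for x in b],tri([(P,b[0][0]),(np.load("w3.npy",allow_pickle=True).item(),(94.8,81.4))]))
```

```text
5.2 [ 0.5095 -0.1785  0.1505] 0.003973600792758361
(array([-0.0018,  0.0021,  0.0874]), array([0.0017, 0.0067, 0.0015])) [ 0.81  0.9  -1.01  1.89  0.96  0.93  1.24] 0.004
[([325.0, 219.1], [313, 208, 25, 24, 404])] [[323.39851274 215.15767349]
 [323.52326223 220.85684495]]
[array([ 0.51068501, -0.17460355,  0.088     ])] (array([ 0.5107947 , -0.17420899,  0.08686762]), [0.00037346000481861273, 0.000373460004818759])
```

View pics/w5.png

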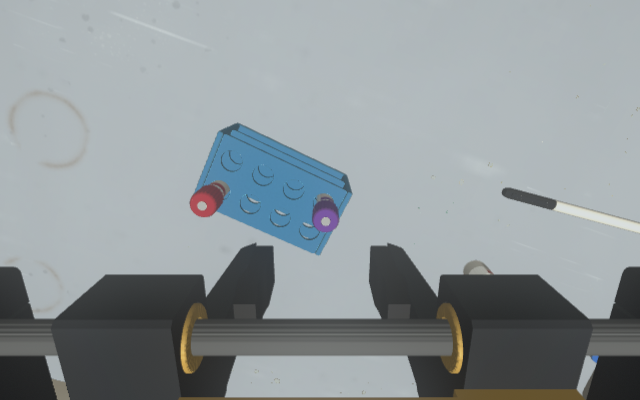

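The wrist view shows the purple cap at (325,219), centred between the fingers, and the red cap clear at (205,203). I'll descend, grip and check.

>>> {"method": "steer_hand", "body": {"deltas": [[0.5,-0.4,0.6,6,0,0.024,0],[0.5,-0.4,0.6,12,0,0.024,0],[0.5,-0.4,0.6,16,0,0.024,0],[0.5,-0.4,0.6,17.4,0,0.024,0],[0.5,-0.4,0.6,17.4,0,0.024,0],[0.5,-0.4,0.6,17.4,0,0.024,0],[0.5,-0.4,0.6,17.4,0,0.024,0]], "squeeze": 15}}

```text
clock: 5.95
tool_pos: [0.5115, -0.1744, 0.0642]
eef_rot: [-0.17, 0.985, 0.001, 0.001]
contact_force: [0.7, 0.7, 0.1]
opening: 0.499
finger_force: 0.0
```

```bash
python3 d.py "[.511,-.1748,.063]" RD
```

```text
(array([ 0.0006, -0.0002,  0.0012]), array([0.0011, 0.002 , 0.002 ])) [ 0.74  1.02 -0.9   1.93  1.14  0.82  1.1 ] 0.003
```

>>> {"method": "steer_hand", "body": {"deltas": [[0.1,0,0,0,0,0,0],[0.1,0,0,0,0,0,0],[0.1,0,0,0,0,0,0],[0.1,0,0,0,0,0,0],[0.1,0,0,0,0,0,0],[0.1,0,0,0,0,0,0],[0.1,0,0,0,0,0,0]], "squeeze": 15}}

```text
clock: 6.65
tool_pos: [0.5109, -0.1745, 0.0632]
eef_rot: [-0.17, 0.985, 0.001, 0.0]
contact_force: [0.7, -0.5, 1.6]
opening: 0.187
finger_force: 15.0
```

The opening of 16.5 mm matches the cap. I'll lift straight up.

Converted, -0.11 m is -22, -0.14 m is -28.

>>> {"method": "steer_hand", "body": {"deltas": [[0.1,0,0,-2,0,0,0],[0.1,0,0,-6,0,0,0],[0.1,0,0,-10,0,0,0],[0.1,0,0,-14,0,0,0],[0.1,0,0,-18,0,0,0],[0.1,0,0,-22,0,0,0],[0.1,0,0,-26,0,0,0],[0.1,0,0,-28,0,0,0],[0.1,0,0,-28,0,0,0]]}}

```text
clock: 7.55
tool_pos: [0.5114, -0.1746, 0.2044]
eef_rot: [-0.17, 0.985, 0.001, 0.001]
contact_force: [0.5, -0.0, -0.5]
opening: 0.182
finger_force: 15.0
```

```bash
python3 d.py "MID+.0133*Z-.0*D" RF;python3 d.py "MID+.0133*Z+.08*D" RF; python3 snap.py w6
```

Run:
```python
from plant import r;from h import *
for n in("scene","top"): cv2.imwrite(f"pics/{n}1.png",r.snapshot(n)[:,:,::-1])
a=cv2.imread("pics/scene1.png")[160:360,230:430];b=cv2.imread("pics/w6.png")
c=np.zeros((600,640,3),np.uint8);c[:400]=b;c[400:,:200]=a;c[400:,200:520]=cv2.resize(cv2.imread("pics/top1.png")[190:290,300:460],None,fx=2,fy=2);cv2.imwrite("pics/c3.png",c)
```

```text
(array([-0.0924,  0.1688,  0.0095]), array([ 0.0013, -0.5737,  0.0018])) [ 0.83  0.83 -1.06  1.84  0.86  1.02  1.32] 0.033
(array([-0.0252,  0.1689,  0.0529]), array([ 0.0013, -0.5737,  0.0018])) [ 0.83  0.83 -1.06  1.84  0.86  1.02  1.32] 0.033
7.55 [ 0.5114 -0.1746  0.2044] 0.03258895138521214
```

View pics/c3.png

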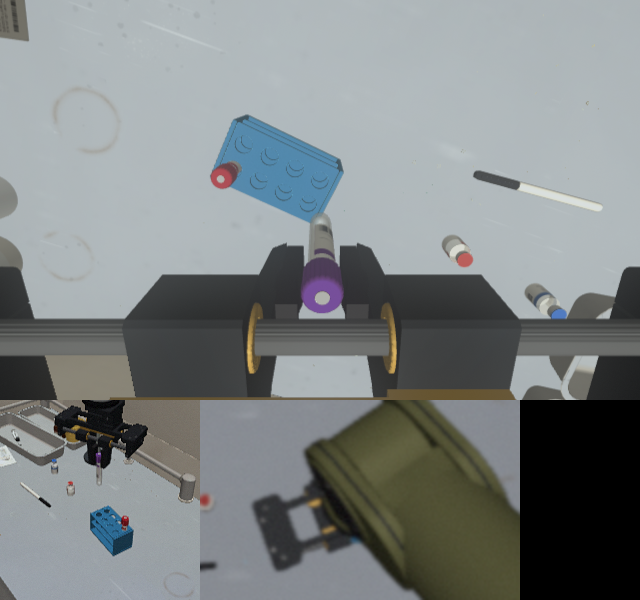

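The tube is held straight: its cap top is at (322,298) and its foot at (321,217) in the wrist view. The rack and the red tube stay in place. I'll check the hold against the tool axis and then go to a staging pose 20 cm from the lens.

Run:
```python
from h import *;from plant import r
p=np.load("w6.npy",allow_pickle=True).item();s=r.get_state();T=R.from_quat(s['eef_rot']).as_matrix()
print(proj(p,[s['tool_pos']+T@[0,0,.058],s['tool_pos']+T@[0,0,-.028]]))
```

```text
[[320.32745374 215.07207233]
 [319.4365763  292.99953061]]
```

>>> {"method": "steer_hand", "body": {"deltas": [[0.1,-0.6,4,1.2,0,-0.28,0],[0.1,-1.2,10,3,0,-0.6,0],[0.1,-2,16,5,0,-1,0],[0.1,-3,22,7,0,-1.4,0],[0.1,-4,28,9,0,-1.8,0],[0.1,-4.6,32,10,0,-2.12,0],[0.1,-5,33.8,10.6,0,-2.296,0.008],[0.1,-5,33.8,10.6,0,-2.296,0.008],[0.1,-5,33.8,10.6,0,-2.296,0.008],[0.1,-5,33.8,10.6,0,-2.296,0.008]]}}

```text
clock: 8.7
tool_pos: [0.4769, -0.0058, 0.149]
eef_rot: [-0.162, 0.945, 0.051, 0.278]
contact_force: [0.3, 0.4, -0.7]
opening: 0.181
finger_force: 15.0
```

```bash
python3 d.py "MID+.0133*Z" RF
```

```text
(array([-0.0825, -0.0014, -0.002 ]), array([ 0.0066, -0.0032, -0.0023])) [ 0.71  0.99 -1.22  2.56  2.22  0.92 -0.27] 0.054
```

Converted, -0.082 m is -16.4, -0.075 m is -15, 0.006 rad is 0.024.

>>> {"method": "steer_hand", "body": {"deltas": [[0.1,-4,0,-0.2,0.012,-0.008,-0.004],[0.1,-8,-0.2,-0.4,0.024,-0.012,-0.008],[0.1,-12,-0.2,-0.4,0.024,-0.012,-0.008],[0.1,-15,-0.2,-0.4,0.024,-0.012,-0.008],[0.1,-16.4,-0.2,-0.4,0.024,-0.012,-0.008],[0.1,-16.4,-0.2,-0.4,0.024,-0.012,-0.008],[0.1,-16.4,-0.2,-0.4,0.024,-0.012,-0.008],[0.1,-16.4,-0.2,-0.4,0.024,-0.012,-0.008]]}}

```text
clock: 9.5
tool_pos: [0.5406, 0.0141, 0.1957]
eef_rot: [-0.162, 0.945, 0.046, 0.28]
contact_force: [0.8, -0.3, -0.1]
opening: 0.185
finger_force: 15.0
```

```bash
python3 d.py "MID+.0133*Z" RF; python3 snap.py w7
```

Run:
```python
from plant import r;from h import *
c=np.zeros((600,800,3),np.uint8)
for n,(x,y),k in(("scene",(265,110),0),("top",(215,120),1)):
    im=r.snapshot(n)[:,:,::-1];cv2.imwrite(f"pics/{n}2.png",im);p=r.camera_params(n)
    c[:,400*k:400*k+400]=cv2.resize(im[y:y+150,x:x+100],None,fx=4,fy=4,interpolation=cv2.INTER_CUBIC)
    print(n,(proj(p,[LENS,MID,MID+.043*Z,MID-.043*Z,MID+.033*Z])-[x,y])*4, proj(p,[MID]))
cv2.imwrite("pics/c4.png",c)
```

```text
(array([-0.0011,  0.0009,  0.0012]), array([-0.0033, -0.001 ,  0.0009])) [ 0.67  0.85 -1.17  2.35  2.03  0.7  -0.09] 0.007
9.5 [0.5406 0.0141 0.1957] 0.00666399947308494
scene [[193.92865178 186.40601227]
 [112.31963644 330.3705232 ]
 [ 88.99776999 296.70062124]
 [133.98560953 361.64980315]
 [ 94.57912003 304.75844581]] [[293.07990911 192.5926308 ]]
top [[192.95948607 239.13611566]
 [268.96874301 437.87898372]
 [275.94983748 470.86425529]
 [262.52889422 407.45106701]
 [274.27447512 462.9482641 ]] [[282.24218575 229.46974593]]
```

View pics/c4.png

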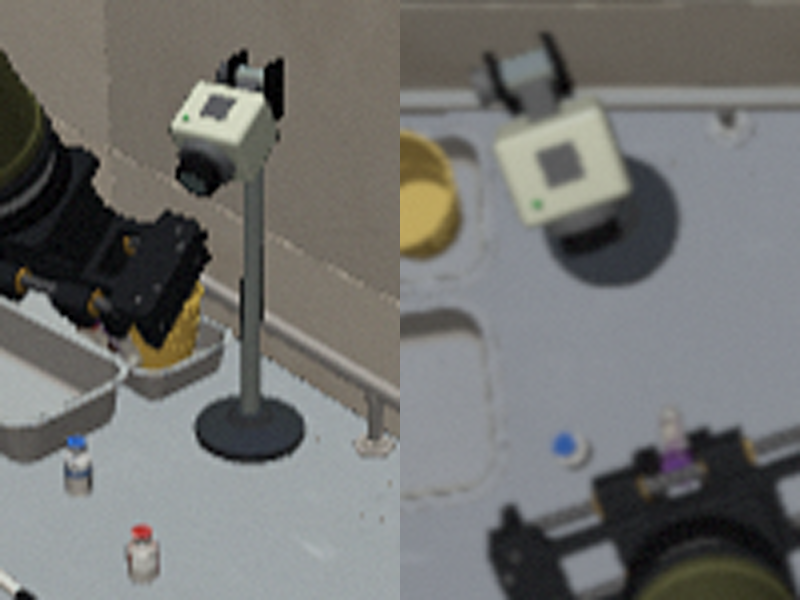

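In both views the hinge, lens and tube middle line up to within about 2–3 mm, at the right spacing. The top view (lens at (591,241), tube foot at (669,410), cap at (676,455)) puts the tube about 2.5 mm to the right of the line. I'll nudge it left, settle, check the grip and hand in.

Units first: shifts go in units of 5 mm and turns go in units of 0.25 rad. So 0.003 m is 0.6, -0.0015 m is -0.3.

>>> {"method": "steer_hand", "body": {"deltas": [[0.1,-0.3,0.6,0,0,0,0],[0.1,-0.3,0.6,0,0,0,0],[0.1,-0.3,0.6,0,0,0,0],[0.1,-0.3,0.6,0,0,0,0],[0.1,-0.3,0.6,0,0,0,0],[0.1,-0.3,0.6,0,0,0,0],[0.1,-0.3,0.6,0,0,0,0],[0.1,-0.3,0.6,0,0,0,0]]}}

```text
clock: 10.45
tool_pos: [0.542, 0.0178, 0.1974]
eef_rot: [-0.162, 0.945, 0.046, 0.281]
contact_force: [0.6, -1.2, -1.2]
opening: 0.185
finger_force: 15.0
```

```bash
python3 d.py "MID+.0133*Z" RF; python3 snap.py w8
```

Run:
```python
from h import *
for n in("w6","w8"): print(n,blobs(cv2.imread(f"pics/{n}.png")[:,:,::-1].copy(),*PUR,box=(280,200,370,330),amin=60)[0])
```

```text
(array([ 0.002 , -0.0021,  0.0013]), array([-0.0038,  0.0012,  0.0008])) [ 0.66  0.84 -1.17  2.35  2.02  0.7  -0.09] 0.001
10.45 [0.542  0.0178 0.1974] 0.0012435228205978294
w6 [([321.9, 291.6], [301, 271, 43, 42, 1176])]
w8 [([321.8, 291.8], [301, 270, 43, 43, 1176])]
```

The tube hasn't slipped and the arm is motionless, so I'm handing in.

```bash
python3 -c "
from plant import r;print(r.finish_job())"
```

```text
the job is handed in; nothing more can be done
None
```

I handed the job in at about 10.5 s, with the purple-capped tube held still, cap up, 12 cm in front of the inspection lens and tilted about 33° to match the camera head; I estimate it is within about 3 mm and 2–3°, and the judge's verdict was not shown.

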